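Find the plaster fragment with the lead plug and show it for the photograph

ROBOT

A 6-joint arm with a two-finger parallel gripper is mounted at the origin on the work surface. World frame = base frame: x ahead of the robot, y to its left, z up, the work surface at z = 0. Lengths are in mm, angles in rad, forces in N, time in s.
With the tool pointing down it reaches from about 250 to 800 mm from the base axis. Payload 8.5 kg.
Tool frame: the origin (TCP) lies between the finger pads; the fingertips stand 19 mm ahead of it and the grasp point (between the pads) is the TCP; z points along the fingers, y is the line along which they close (so a half turn about z gives the same grasp; the last joint's range is limited). The gripper opens to 85 mm and grips with 20 to 120 N. Pads are 22 mm wide; open, the fingers measure 114 mm over their backs; the gripper's body (76 mm by 85 mm) begins 54 mm behind the grasp point. The pads swing forward as they close: fully open they stand 13 mm farther back than shut.
Start: joints at [1.187, 0.238, -0.013, 1.319, 0, 1.571], TCP at [196.567, 486.767, 250.276] pointing down, gripper open.
Joint ranges: [-2.66, 2.66], [-1.03, 1.9], [-1.14, 1.46], [-1.82, 2.27], [-1.45, 1.34], [-3.14, 3.14]. Speed limits (rad/s): [2.22, 2.22, 2.79, 3.14, 3.14, 3.14].

INTERFACE

Orientations are given as a unit quaternion [x, y, z, w].
In Python, from bench import observe, grab_frame, camera_info, hand_in gives the robot as it stands.
- The arm moves only by the tool carry_out, never from a script. Its argument "targets" is a list of rows, each a list of 7 numbers: the shift along the tool's x, y, z in mm, then the turn, a rotation vector about the tool's x, y, z in units of 6 degrees (1.0 is 6 degrees), then the opening, from 0 (shut) to 1 (fully open). In form: [[tx, ty, tz, ax, ay, az, hand], ...]. A call has 1 to 10 rows; each row shifts and turns the commanded pose from where the row before left it, along the tool's axes as they then stand; what a row does not reach is not made up. A row lasts 1/12 s, in which the tool goes at most 41.7 mm and 7.16 degrees, less where a joint would pass 70% of its speed; a pose out of reach is approached as far as the arm can. A call is refused whole if a number of a shift passes 41.7 or a number of a turn 1, either way. A call with a gripper value outside its range is refused whole. The fingers move at their own pace and stop on an object; the grip force is fixed at half the most. Time passes only in rows, so rows that do not move let the fingers close. It gives the time, the measured TCP pose, the force, the opening and the grip force at its end, in the units of the state.
- observe(): the state, without advancing time (a new reading comes with each control period).
- grab_frame(name): name is "scene" or "top" or "wrist"; returns the picture (420x560x3 uint8, red, green, blue); there is no depth.
- camera_info(name): a dict with "intrinsics" (3x3 intrinsics, pixels), "pose" (4x4, takes a point from camera to world coordinates); the wrist camera has in their place "tool_from_camera" (4x4, takes a point from camera to tool coordinates, whose origin is the TCP and whose axes are the flange's). Camera axes: x right, y up, looking along -z (the intrinsics and any distortion apply to the point x, -y, -z); pixel columns grow to the right and rows downward; lengths in mm; the calibration is good to about 2 mm. A picture is of the moment at which its call begins: read the wrist's pose just before it. camera_info takes no time and is no camera call.
- hand_in(): hands the job in; it is judged then, once.
The state is a dict: "time_s": time; "joint_pos": joint angles; "dq": joint speeds; "joint_torque": joint torques, N m; "position": TCP position; "orientation": TCP orientation; "wrist_force": force on the tool from outside, world axes, zero at the start; "wrist_torque": the same for the moment, N m; "finger_gap": opening from 0.0 (shut) to 1.0 (fully open); "grip_force": force on a finger pad.
Only numpy, scipy, OpenCV 4.12 (cv2) and the standard library are available. Lean on these libraries where they do the work, as an engineer would, in place of code of your own. Each camera call takes 0.05 s, during which the arm holds its last target. There are 200 camera calls.

TASK

Take the red and white scale bar off the two plaster fragments and lay it flat on the black photo card. Then feel which fragment is the heavier (it hides a lead plug): lift the blue-tagged one clear of the cork mat by at least a palm's width (8 cm), hold it still a moment and set it gently back on the mat, then lift the yellow-tagged one in the same way. Finish holding the heavier one in the gripper, level and still, about 10 cm above the photo card, with the lighter one lying on the mat, the bar still on the card, and the brush, jar and small fragment left alone.

Things in the scene. Friction and masses are not known exactly. Their poses are not given: they have to be found in the camera images.
- blue_fragment_centre (a point): plaster fragment, pale block 90 long (its x) x 46 wide (y) x 44 mm high (z up), flat long sides, rough ends, blue tag on top near its +x end; point at its centre, 22 mm above its underside. Starts on the mat, point 25 mm above the table, about 150 mm from the other fragment. Weighs 0.26-0.32 or 0.43-0.53 kg: either one of the two hides lead and is at least 0.11 kg heavier; both look alike
- yellow_fragment_centre (a point): plaster fragment, pale block 90 long (its x) x 46 wide (y) x 44 mm high (z up), flat long sides, rough ends, yellow tag on top near its +x end; point at its centre, 22 mm above its underside. Starts on the mat, point 25 mm above the table, about 150 mm from the other fragment. Weighs 0.26-0.32 or 0.43-0.53 kg: either one of the two hides lead and is at least 0.11 kg heavier; both look alike
- scale_bar_centre (a point): centre of the loose photo scale bar, flat wood in red and white bands, 30 wide (its x) x 250 long (y) x 10 mm thick (z up), 0.09 kg. Starts lying across the tops of both fragments, this point 52 mm above the table; its middle is free underneath and can be pinched across its width
- mat: cork mat fixed to the table, 200 (its x) x 300 (its y) x 3 mm thick; origin at the centre of its underside, on the table. The fragments lie on it, side by side along its y axis, and go back anywhere on it
- card: black photo card fixed to the table, 220 (its x) x 300 (its y) x 3 mm thick, with two thin white lines along its y edges; origin at the centre of its underside, on the table. Empty at the start; it lies to the left or the right of the mat
- brush: conservator's brush lying on the table beyond the work, origin on its underside; a bystander
- jar: closed jar 56 mm across and 75 mm high standing beyond the work, origin at the centre of its underside; a bystander
- small_fragment: small plaster lump about 75 x 60 x 30 mm beyond the work, origin at the centre of its underside; a bystander
Not all that is in view belongs to the job. What is shaped like the part that bears yellow_fragment_centre but green is not meant.

How it is judged:
By the outcome, as a careful person would: the job done as asked, in the order asked, and still so for the second after the job is handed in, while the arm keeps its last pose, push and grip.
It also fails if it takes over 72 s, if anything falls off the work surface, if the arm or the gripper's body presses on something with over 40 N, if the wrist force passes 120 N, or if a joint passes its speed limit or range.

## Working session

There is one attempt and no reset: what is moved stays moved. The work goes in short steps, Python scripts to look and compute and a tool call to move; the robot and the scene stay as the last step left them, time stands still between calls to the robot, and variables do not carry over. Pictures are saved under pics/ and viewed, at most 10 in all, crops included, and the job is handed in when it is done.

Besides the shell and the picture viewer there is one more tool, called after "Emit:" in YAML: its name, and indented under it one key for each argument. carry_out: Moves the arm, as the interface text tells. Its arguments: {"type":"object","properties":{"targets":{"type":"array"}},"required":["targets"]}

```bash
mkdir -p pics; ls; python3 - <<'E'
from bench import *
import cv2,numpy as np
s=observe();print(s)
for n in("top","scene"):
    cv2.imwrite(f"pics/{n}0.png",cv2.cvtColor(grab_frame(n),cv2.COLOR_RGB2BGR))
    print(n,camera_info(n))
print(camera_info("wrist"))
E
```

```text
pics
{'time_s': 0.0, 'joint_pos': array([ 1.18702358e+00,  2.38793068e-01, -1.42205366e-02,  1.31917684e+00,
        3.59361498e-06,  1.57083230e+00]), 'dq': array([-0.00049071, -0.00042086, -0.00083848, -0.0004848 , -0.00076398,
        0.00041362]), 'joint_torque': array([ 2.10187900e-04, -5.38777077e+01,  3.46439373e+01,  1.84754067e-02,
        5.51520191e-05, -2.83250927e-05]), 'position': array([196.43507548, 486.47630403, 249.68427051]), 'orientation': array([ 1.90728593e-01,  9.81642561e-01, -6.83922641e-04, -1.34687859e-04]), 'wrist_force': array([-0.06780449,  1.10002562, -0.47052381]), 'wrist_torque': array([0.00477082, 0.02159822, 0.03164105]), 'grip_force': 0.0, 'finger_gap': 1.002012221276177}
top {'intrinsics': array([[396.74265567,   0.        , 283.99247808],
       [  0.        , 396.74265567, 209.7963191 ],
       [  0.        ,   0.        ,   1.        ]]), 'pose': array([[-2.66057390e-02,  9.81884978e-01, -1.87600708e-01,
         4.01073426e+02],
       [-9.99643226e-01, -2.65754053e-02,  2.67725864e-03,
        -8.49184057e+01],
       [-2.35680479e-03,  1.876
[... 498 characters left out ...]
    [ 1.39825349e-02,  5.82689064e-01,  8.12574885e-01,
         9.88964240e+02],
       [ 0.00000000e+00,  0.00000000e+00,  0.00000000e+00,
         1.00000000e+00]])}
{'intrinsics': array([[317.67459109,   0.        , 277.71962989],
       [  0.        , 317.67459109, 214.69468931],
       [  0.        ,   0.        ,   1.        ]]), 'tool_from_camera': array([[-4.01550511e-04,  9.45750078e-01,  3.24894797e-01,
         8.30699565e+01],
       [ 9.99999569e-01,  6.51574410e-04, -6.60756074e-04,
         4.44023558e-02],
       [-8.36603244e-04,  3.24894392e-01, -9.45749932e-01,
        -1.24127435e+02],
       [ 0.00000000e+00,  0.00000000e+00,  0.00000000e+00,
         1.00000000e+00]])}
```

View pics/top0.png

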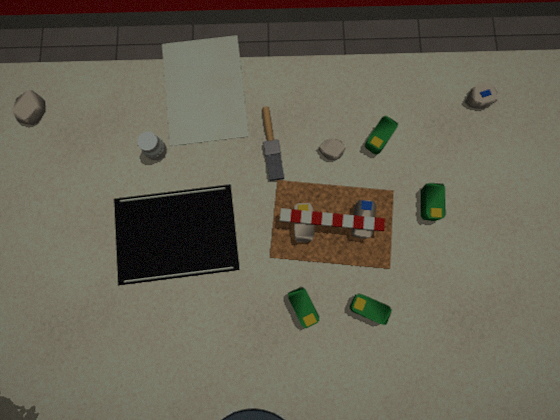

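View pics/scene0.png

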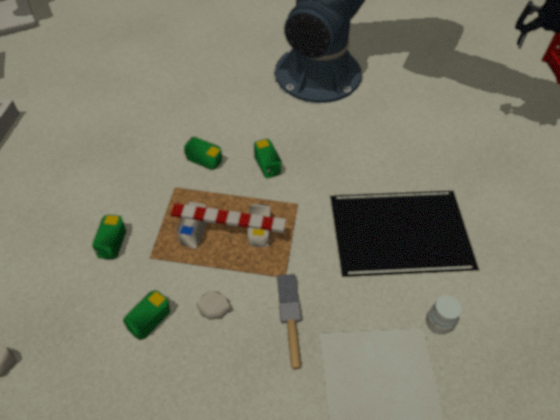

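The top view shows the mat at pixels (271–393, 181–267), with the card to its left at (115–238, 185–284). The yellow fragment is near (304, 222), the blue one near (364, 219), and the bar runs from (281, 215) to (384, 225). I'll measure these more finely.

```bash
cat > h.py <<'E'
from bench import *
import cv2,numpy as np
from scipy.spatial.transform import Rotation as R
def campose(n,s=None):
    c=camera_info(n)
    if n!="wrist": return c["intrinsics"],np.array(c["pose"])
    T=np.eye(4);T[:3,:3]=R.from_quat(s["orientation"]).as_matrix();T[:3,3]=s["position"]
    return c["intrinsics"],T@c["tool_from_camera"]
def px2w(KP,uv,z):
    K,P=KP;uv=np.atleast_2d(np.asarray(uv,float))
    d=np.c_[(uv[:,0]-K[0,2])/K[0,0],-(uv[:,1]-K[1,2])/K[1,1],-np.ones(len(uv))]@P[:3,:3].T
    return P[:3,3]+d*((z-P[2,3])/d[:,2])[:,None]
def w2px(KP,w):
    K,P=KP;c=(np.atleast_2d(w)-P[:3,3])@P[:3,:3]
    return np.c_[K[0,2]-K[0,0]*c[:,0]/c[:,2],K[1,2]+K[1,1]*c[:,1]/c[:,2]]
def save(n,im,crop=None,f=1):
    if crop: im=im[crop[1]:crop[3],crop[0]:crop[2]]
    cv2.imwrite(f"pics/{n}.png",cv2.cvtColor(cv2.resize(im,None,fx=f,fy=f,interpolation=cv2.INTER_CUBIC),cv2.COLOR_RGB2BGR))
E
python3 - <<'E'
from h import *
im=cv2.cvtColor(cv2.imread("pics/top0.png"),cv2.COLOR_BGR2RGB);KP=campose("top")
save("crop",im,(265,175,400,275),5.8)
print("mat",px2w(KP,[(277,181),(393,187),(390,267),(271,259)],3).round())
c=px2w(KP,[(115,199),(232,185),(238,271),(120,284)],3);print("card",c.round(),c.mean(0).round())
hsv=cv2.cvtColor(im,cv2.COLOR_RGB2HSV)
def seg(lo,hi,z):
    m=cv2.inRange(hsv,lo,hi);m[:175]=0;m[275:]=0;m[:,:265]=0;m[:,400:]=0
    n,l,st,ct=cv2.connectedComponentsWithStats(m)
    for i in range(1,n):
        if st[i,4]>12: print(st[i],ct[i].round(1),px2w(KP,ct[i],z)[0].round(1))
print("red");seg((172,150,80),(180,255,255),57);seg((0,190,100),(4,255,255),57)
print("blue");seg((100,120,80),(125,255,255),48)
print("yel");seg((20,150,120),(35,255,255),48)
E
```

```text
mat [[ 666.  -72.    3.]
 [ 642. -369.    3.]
 [ 439. -346.    3.]
 [ 467.  -52.    3.]]
card [[630. 344.   3.]
 [659.  44.   3.]
 [439.  30.   3.]
 [416. 320.   3.]] [536. 184.   3.]
red
[292 210   9  12  44] [296.8 215. ] [ 566.3 -117.7   57. ]
[312 212  10  12  52] [316.9 217.2] [ 559.8 -165.8   57. ]
[333 214  10  12  56] [337.6 219.5] [ 552.8 -214.9   57. ]
[354 216  10  12  63] [358.4 221.8] [ 545.9 -264.2   57. ]
[375 218   9  12  67] [379.1 223.6] [ 540.3 -313.4   57. ]
blue
[361 201  11   9  82] [366.1 205. ] [ 588.2 -287.4   48. ]
yel
[298 205  10   6  47] [303. 207.] [ 587.2 -133.8   48. ]
```

View pics/crop.png

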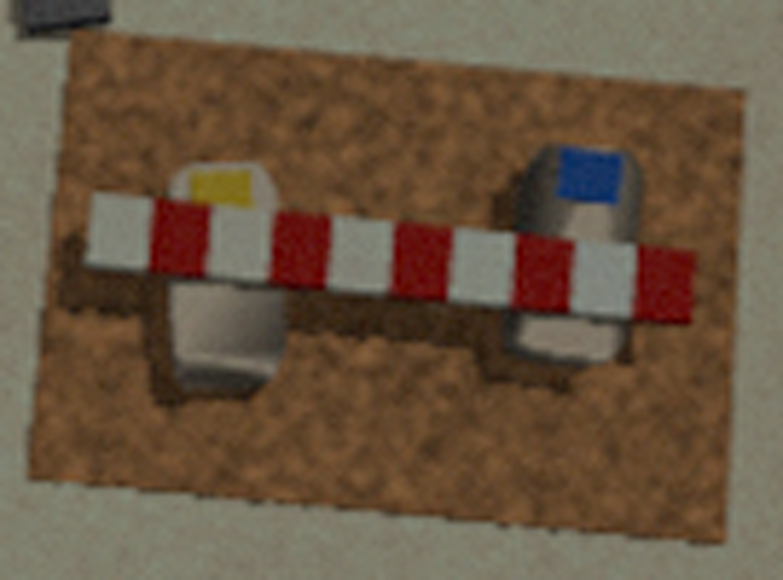

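The crop shows ten bands. The bar's middle is near (564, 219) in the full image, its angle is about -7.6°, and both tags are at the far (+x) end. Next I'll plan the move above the bar.

```bash
cat >> h.py <<'E'
def plan(xyz,yaw,n,hand,nd=1):
    """rows to bring the tool (pointing down, tool y at yaw deg) to xyz in n rows; half-size first and last row"""
    s=observe();Ra=R.from_quat(s["orientation"]);p=np.array(s["position"])
    y=np.radians(yaw);Y=np.array([np.cos(y),np.sin(y),0]);Z=np.array([0,0,-1.]);Rt=R.from_matrix(np.c_[np.cross(Y,Z),Y,Z])
    rv=(Ra.inv()*Rt).as_rotvec();w=np.ones(n)
    if n>3: w[0]=w[-1]=.5
    w/=w.sum();rows=[];d=np.array(xyz)-p
    for k in w:
        rows.append([*np.round(Ra.inv().apply(d*k),nd),*np.round(np.degrees(rv*k)/6,2),hand]);
        Ra=Ra*R.from_rotvec(np.radians(6*np.array(rows[-1][3:6])))
    print(round(s["time_s"],2),p.round(1),"turn",np.degrees(rv).round(1))
    for i in range(0,n,10): print([[float(v) for v in r] for r in rows[i:i+10]])
E
python3 -c "
from h import *
plan([520,-203,200],-7.6,23,1,0)"
```

```text
0.1 [196.5 486.5 249.8] turn [-0.1  0.  75.6]
[[-13.0, -12.0, 1.0, -0.0, 0.0, 0.29, 1.0], [-26.0, -23.0, 2.0, -0.0, 0.0, 0.57, 1.0], [-27.0, -21.0, 2.0, -0.0, 0.0, 0.57, 1.0], [-29.0, -20.0, 2.0, -0.0, 0.0, 0.57, 1.0], [-30.0, -18.0, 2.0, -0.0, 0.0, 0.57, 1.0], [-31.0, -16.0, 2.0, -0.0, 0.0, 0.57, 1.0], [-32.0, -14.0, 2.0, -0.0, 0.0, 0.57, 1.0], [-32.0, -12.0, 2.0, -0.0, 0.0, 0.57, 1.0], [-33.0, -10.0, 2.0, -0.0, 0.0, 0.57, 1.0], [-34.0, -8.0, 2.0, -0.0, 0.0, 0.57, 1.0]]
[[-34.0, -6.0, 2.0, -0.0, 0.0, 0.57, 1.0], [-34.0, -4.0, 2.0, -0.0, 0.0, 0.57, 1.0], [-35.0, -2.0, 2.0, -0.0, 0.0, 0.57, 1.0], [-35.0, -0.0, 2.0, -0.0, 0.0, 0.57, 1.0], [-35.0, 2.0, 2.0, -0.0, 0.0, 0.57, 1.0], [-34.0, 4.0, 2.0, -0.0, 0.0, 0.57, 1.0], [-34.0, 6.0, 2.0, -0.0, 0.0, 0.57, 1.0], [-34.0, 8.0, 2.0, -0.0, 0.0, 0.57, 1.0], [-33.0, 10.0, 2.0, -0.0, 0.0, 0.57, 1.0], [-32.0, 12.0, 2.0, -0.0, 0.0, 0.57, 1.0]]
[[-32.0, 14.0, 2.0, -0.0, 0.0, 0.57, 1.0], [-31.0, 16.0, 2.0, -0.0, 0.0, 0.57, 1.0], [-15.0, 9.0, 1.0, -0.0, 0.0, 0.29, 1.0]]
```

Emit:
carry_out:
  targets:
    - [-13,-12,1,0,0,0.3,1]
    - [-26,-23,2,0,0,0.55,1]
    - [-27,-21,2,0,0,0.6,1]
    - [-29,-20,2,0,0,0.55,1]
    - [-30,-18,2,0,0,0.6,1]
    - [-31,-16,2,0,0,0.55,1]
    - [-32,-14,2,0,0,0.6,1]
    - [-32,-12,2,0,0,0.55,1]
    - [-33,-10,2,0,0,0.6,1]
    - [-34,-8,2,0,0,0.55,1]

```text
time_s: 0.93
position: [336.8, 186.1, 231.1]
orientation: [0.461, 0.888, -0.0, 0.0]
wrist_force: [1.2, 0.3, -0.3]
finger_gap: 0.996
grip_force: 0.0
```

Emit:
carry_out:
  targets:
    - [-34,-6,2,0,0,0.6,1]
    - [-34,-4,2,0,0,0.55,1]
    - [-35,-2,2,0,0,0.6,1]
    - [-35,0,2,0,0,0.55,1]
    - [-35,2,2,0,0,0.6,1]
    - [-34,4,2,0,0,0.55,1]
    - [-34,6,2,0,0,0.6,1]
    - [-34,8,2,0,0,0.55,1]
    - [-33,10,2,0,0,0.6,1]
    - [-32,12,2,0,0,0.55,1]

```text
time_s: 1.77
position: [481.9, -128.5, 211.0]
orientation: [0.703, 0.711, -0.0, -0.0]
wrist_force: [-0.1, 0.9, -0.4]
finger_gap: 0.998
grip_force: 0.0
```

Emit:
carry_out:
  targets:
    - [-32,14,2,0,0,0.6,1]
    - [-31,16,2,0,0,0.55,1]
    - [-15,9,1,0,0,0.3,1]
    - [0,0,0,0,0,0,1]
    - [0,0,0,0,0,0,1]

```text
time_s: 2.18
position: [517.7, -206.6, 205.4]
orientation: [0.754, 0.656, -0.0, -0.001]
wrist_force: [-0.4, 0.7, -1.1]
finger_gap: 1.001
grip_force: 0.0
```

```bash
python3 - <<'E'
from h import *
s=observe();im=grab_frame("wrist");save("w1",im);np.save("w1.npy",im);KP=campose("wrist",s)
print(s["time_s"],s["position"],s["orientation"],s["joint_pos"].round(2),s["wrist_force"])
print(w2px(KP,[[554.5,-202.7,57],[540,-313,57],[588,-287,47]]))
hsv=cv2.cvtColor(im,cv2.COLOR_RGB2HSV)
def seg(ms,z,amin=150):
    n,l,st,ct=cv2.connectedComponentsWithStats(ms)
    for i in range(1,n):
        if st[i,4]>amin: print(st[i],ct[i].round(1),px2w(KP,ct[i],z)[0].round(1))
print("red");seg(cv2.inRange(hsv,(172,130,60),(180,255,255))|cv2.inRange(hsv,(0,200,60),(4,255,255)),57)
print("blue");seg(cv2.inRange(hsv,(100,120,60),(125,255,255)),47)
print("yel");seg(cv2.inRange(hsv,(20,150,100),(35,255,255)),47)
E
```

```text
2.1833 [ 517.69042467 -206.61709593  205.43764241] [ 7.54438593e-01  6.56370017e-01 -3.90732357e-04 -8.11352649e-04] [-0.38  0.31 -0.03  1.23  0.    1.33] [-0.40640174  0.7242303  -1.07372057]
[[317.63845836 194.84276296]
 [314.06183158 302.2229865 ]
 [358.23308803 268.57064993]]
red
[ 303   72   39   32 1196] [321.4  87.4] [ 566.2 -114.8   57. ]
[302 138  37  28 960] [319.6 151.1] [ 560.  -164.6   57. ]
[301 196  35  24 802] [318.  207.5] [ 553.7 -214.5   57. ]
[301 247  32  22 676] [316.6 257.5] [ 547.5 -264.    57. ]
[301 294  30  19 561] [315.4 302.9] [ 541.3 -314.    57. ]
blue
[348 258  25  24 504] [359.9 269.6] [ 589.6 -288.4   47. ]
yel
[340  91  18  34 528] [348.4 108.1] [ 588.6 -133.8   47. ]
[ 33 140  39  37 738] [ 52.  158.3] [ 325.3 -139.6   47. ]
[112 258  29  25 514] [126.  270.1] [ 357.8 -256.7   47. ]
[506 267  33  28 494] [522.  280.3] [ 751.1 -323.1   47. ]
```

View pics/w1.png

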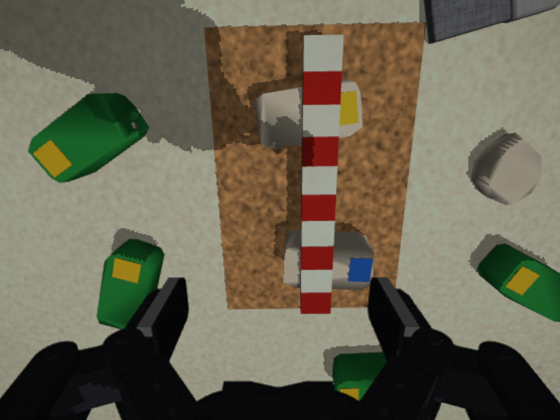

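The wrist view agrees with the top view: bar centre is (555.3, -202.1) at yaw -7.1°, with the red bands at columns 315–321. Now I'll go down to grasp it with the fingertips.

```bash
python3 -c "
from h import *
plan([555.3,-202.1,66],-7.1,8,1,0)"
```

```text
2.23 [ 517.4 -205.8  205.7] turn [-0.1 -0.  -0.8]
[[1.0, 3.0, 10.0, -0.0, -0.0, -0.01, 1.0], [1.0, 5.0, 20.0, -0.0, -0.0, -0.02, 1.0], [1.0, 5.0, 20.0, -0.0, -0.0, -0.02, 1.0], [1.0, 5.0, 20.0, -0.0, -0.0, -0.02, 1.0], [1.0, 5.0, 20.0, -0.0, -0.0, -0.02, 1.0], [1.0, 5.0, 20.0, -0.0, -0.0, -0.02, 1.0], [1.0, 5.0, 20.0, -0.0, -0.0, -0.02, 1.0], [1.0, 3.0, 10.0, -0.0, -0.0, -0.01, 1.0]]
```

Emit:
carry_out:
  targets:
    - [3,9,10,0,0,0,1]
    - [3,14,15,0,0,-0.1,1]
    - [2,10,25,0,0,0,1]
    - [1,4,30,0,0,0,1]
    - [0,0,30,0,0,0,1]
    - [0,0,20,0,0,0,1]
    - [0,0,10,0,0,0,1]
    - [0,0,0,0,0,0,1]
    - [0,0,0,0,0,0,1]

```text
time_s: 2.98
position: [556.1, -201.3, 66.6]
orientation: [0.75, 0.661, -0.0, -0.0]
wrist_force: [-0.0, 1.7, 1.1]
finger_gap: 0.999
grip_force: 0.0
```

Emit:
carry_out:
  targets:
    - [0,0,0,0,0,0,0.6]
    - [0,0,0,0,0,0,0.3]
    - [0,0,0,0,0,0,0]
    - [0,0,0,0,0,0,0]
    - [0,0,0,0,0,0,0]
    - [0,0,0,0,0,0,0]
    - [0,0,0,0,0,0,0]
    - [0,0,0,0,0,0,0]

```text
time_s: 3.65
position: [556.3, -202.3, 67.4]
orientation: [0.751, 0.661, 0.0, 0.001]
wrist_force: [-0.9, -0.4, 7.4]
finger_gap: 0.325
grip_force: 59.5
```

Emit:
carry_out:
  targets:
    - [0,0,-4,0,0,0,0]
    - [0,0,-8,0,0,0,0]
    - [0,0,-15,0,0,0,0]
    - [0,0,-25,0,0,0,0]
    - [0,0,-20,0,0,0,0]
    - [0,0,-8,0,0,0,0]
    - [0,0,0,0,0,0,0]
    - [0,0,0,0,0,0,0]

```text
time_s: 4.32
position: [555.9, -202.1, 146.2]
orientation: [0.751, 0.661, 0.0, 0.0]
wrist_force: [0.1, 0.4, -1.8]
finger_gap: 0.33
grip_force: 59.4
```

```bash
python3 - <<'E'
from h import *
s=observe();im=grab_frame("wrist");a=im
t=grab_frame("top");KP=campose("top");np.save("t1.npy",t)
save("t1",np.vstack([cv2.resize(a,(400,300)),cv2.resize(t[170:290,250:410],(400,300),interpolation=cv2.INTER_CUBIC)]))
print(s["wrist_force"],s["grip_force"])
plan([581,188,150],5.5,14,0,0)
E
```

```text
[ 0.14422951  0.43477543 -1.77897937] 59.38286304473877
4.42 [ 555.2 -201.8  145.1] turn [ -0.1  -0.  -12.8]
[[15.0, -1.0, -0.0, -0.0, -0.0, -0.08, 0.0], [30.0, -2.0, -0.0, -0.0, -0.0, -0.16, 0.0], [30.0, -1.0, -0.0, -0.0, -0.0, -0.16, 0.0], [30.0, -1.0, -0.0, -0.0, -0.0, -0.16, 0.0], [30.0, -0.0, -0.0, -0.0, -0.0, -0.16, 0.0], [30.0, 0.0, -0.0, -0.0, -0.0, -0.16, 0.0], [30.0, 1.0, -0.0, -0.0, -0.0, -0.16, 0.0], [30.0, 1.0, -0.0, -0.0, -0.0, -0.16, 0.0], [30.0, 2.0, -0.0, -0.0, -0.0, -0.16, 0.0], [30.0, 2.0, -0.0, -0.0, -0.0, -0.16, 0.0]]
[[30.0, 3.0, -0.0, -0.0, -0.0, -0.16, 0.0], [30.0, 3.0, -0.0, -0.0, -0.0, -0.16, 0.0], [30.0, 4.0, -0.0, -0.0, -0.0, -0.16, 0.0], [15.0, 2.0, -0.0, -0.0, -0.0, -0.08, 0.0]]
```

View pics/t1.png

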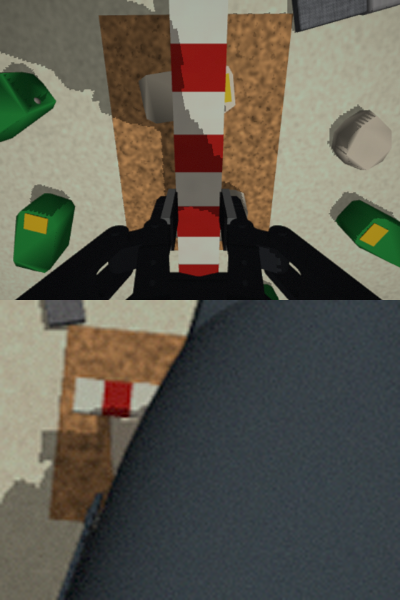

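The bar is lifted between the fingers, and the pinch is near its middle. Now I'll move it over the card.

Emit:
carry_out:
  targets:
    - [15,-1,0,0,0,-0.1,0]
    - [30,-2,0,0,0,-0.15,0]
    - [30,-1,0,0,0,-0.2,0]
    - [30,-1,0,0,0,-0.15,0]
    - [30,0,0,0,0,-0.15,0]
    - [30,0,0,0,0,-0.15,0]
    - [30,1,0,0,0,-0.15,0]
    - [30,1,0,0,0,-0.15,0]
    - [30,2,0,0,0,-0.15,0]
    - [30,2,0,0,0,-0.15,0]

```text
time_s: 5.25
position: [571.3, 84.8, 145.2]
orientation: [0.696, 0.718, -0.001, -0.001]
wrist_force: [0.4, -0.5, -0.5]
finger_gap: 0.327
grip_force: 59.4
```

Emit:
carry_out:
  targets:
    - [30,3,0,0,0,-0.15,0]
    - [30,3,0,0,0,-0.2,0]
    - [30,4,10,0,0,-0.15,0]
    - [15,2,20,0,0,-0.1,0]
    - [0,0,30,0,0,0,0]
    - [0,0,25,0,0,0,0]
    - [0,0,15,0,0,0,0]
    - [0,0,5,0,0,0,0]
    - [0,0,0,0,0,0,0]
    - [0,0,0,0,0,0,0]

```text
time_s: 6.08
position: [578.6, 188.5, 41.4]
orientation: [0.674, 0.739, -0.0, -0.0]
wrist_force: [-0.7, 0.9, 0.4]
finger_gap: 0.327
grip_force: 59.4
```

```bash
python3 - <<'E'
from h import *
s=observe();print(s["position"],s["wrist_force"],s["finger_gap"])
a=grab_frame("wrist");b=grab_frame("scene")
save("c1",np.vstack([cv2.resize(a,(400,300)),cv2.resize(b[130:310,310:550],(400,300),interpolation=cv2.INTER_CUBIC)]))
E
```

```text
[578.61314247 188.47593882  41.37209843] [-0.67061885  0.90911697  0.36419361] 0.3270879811894821
```

View pics/c1.png

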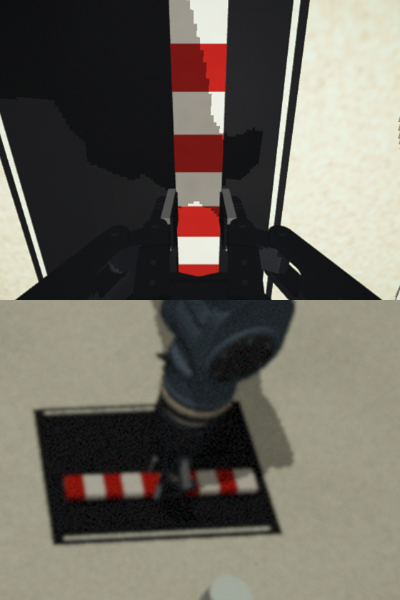

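The bar is straight along the card between the white lines. I'll lower it gently.

Emit:
carry_out:
  targets:
    - [0,0,5,0,0,0,0]
    - [0,0,6,0,0,0,0]
    - [0,0,3,0,0,0,0]
    - [0,0,2,0,0,0,0]
    - [0,0,1,0,0,0,0]
    - [0,0,0,0,0,0,0]
    - [0,0,0,0,0,0,0]

```text
time_s: 6.77
position: [578.8, 188.2, 24.3]
orientation: [0.674, 0.739, -0.0, 0.0]
wrist_force: [0.0, 0.9, -0.2]
finger_gap: 0.327
grip_force: 59.4
```

Emit:
carry_out:
  targets:
    - [0,0,1,0,0,0,0]
    - [0,0,0,0,0,0,0]
    - [0,0,0,0,0,0,0]

```text
time_s: 7.02
position: [578.9, 188.3, 23.4]
orientation: [0.674, 0.739, 0.0, 0.0]
wrist_force: [-0.4, 0.5, -1.0]
finger_gap: 0.327
grip_force: 59.4
```

Emit:
carry_out:
  targets:
    - [0,0,1,0,0,0,0]
    - [0,0,0,0,0,0,0]
    - [0,0,0,0,0,0,0]

```text
time_s: 7.27
position: [578.9, 188.3, 23.4]
orientation: [0.674, 0.739, 0.0, 0.0]
wrist_force: [-2.2, -0.5, 9.3]
finger_gap: 0.326
grip_force: 60.5
```

Emit:
carry_out:
  targets:
    - [0,0,0,0,0,0,0.4]
    - [0,0,0,0,0,0,0.5]
    - [0,0,0,0,0,0,0.7]
    - [0,0,0,0,0,0,0.8]
    - [0,0,-5,0,0,0,0.9]
    - [0,0,-15,0,0,0,1]
    - [0,0,-30,0,0,0,1]
    - [0,0,-35,0,0,0,1]
    - [0,0,-35,0,0,0,1]
    - [0,0,-20,0,0,0,1]

```text
time_s: 8.1
position: [579.7, 188.6, 166.5]
orientation: [0.674, 0.739, 0.002, 0.001]
wrist_force: [0.5, 0.6, 0.5]
finger_gap: 1.002
grip_force: 0.0
```

```bash
python3 - <<'E'
from h import *
plan([500,-200,220],83,18,1,0)
E
```

```text
8.1 [579.7 188.6 166.5] turn [  0.2   0.1 -77.7]
[[-11.0, -3.0, -2.0, 0.0, 0.0, -0.38, 1.0], [-22.0, -8.0, -3.0, 0.0, 0.0, -0.76, 1.0], [-21.0, -9.0, -3.0, 0.0, 0.0, -0.76, 1.0], [-21.0, -11.0, -3.0, 0.0, 0.0, -0.76, 1.0], [-20.0, -13.0, -3.0, 0.0, 0.0, -0.76, 1.0], [-19.0, -14.0, -3.0, 0.0, 0.0, -0.76, 1.0], [-17.0, -16.0, -3.0, 0.0, 0.0, -0.76, 1.0], [-16.0, -17.0, -3.0, 0.0, 0.0, -0.76, 1.0], [-15.0, -18.0, -3.0, 0.0, 0.0, -0.76, 1.0], [-13.0, -19.0, -3.0, 0.0, 0.0, -0.76, 1.0]]
[[-12.0, -20.0, -3.0, 0.0, 0.0, -0.76, 1.0], [-10.0, -21.0, -3.0, 0.0, 0.0, -0.76, 1.0], [-8.0, -22.0, -3.0, 0.0, 0.0, -0.76, 1.0], [-6.0, -22.0, -3.0, 0.0, 0.0, -0.76, 1.0], [-5.0, -23.0, -3.0, 0.0, 0.0, -0.76, 1.0], [-3.0, -23.0, -3.0, 0.0, 0.0, -0.76, 1.0], [-1.0, -23.0, -3.0, 0.0, 0.0, -0.76, 1.0], [0.0, -12.0, -2.0, 0.0, 0.0, -0.38, 1.0]]
```

Emit:
carry_out:
  targets:
    - [-11,-3,-2,0,0,-0.4,1]
    - [-22,-8,-3,0,0,-0.75,1]
    - [-21,-9,-3,0,0,-0.75,1]
    - [-21,-11,-3,0,0,-0.75,1]
    - [-20,-13,-3,0,0,-0.75,1]
    - [-19,-14,-3,0,0,-0.75,1]
    - [-17,-16,-3,0,0,-0.8,1]
    - [-16,-17,-3,0,0,-0.75,1]
    - [-15,-18,-3,0,0,-0.75,1]
    - [-13,-19,-3,0,0,-0.75,1]

```text
time_s: 8.93
position: [534.3, -30.4, 191.9]
orientation: [0.352, 0.936, -0.0, 0.0]
wrist_force: [1.0, 0.4, -0.0]
finger_gap: 1.0
grip_force: 0.0
```

Emit:
carry_out:
  targets:
    - [-12,-20,-3,0,0,-0.75,1]
    - [-10,-21,-3,0,0,-0.75,1]
    - [-8,-22,-3,0,0,-0.8,1]
    - [-6,-22,-3,0,0,-0.75,1]
    - [-5,-23,-3,0,0,-0.75,1]
    - [-3,-23,-3,0,0,-0.75,1]
    - [-1,-23,-3,0,0,-0.75,1]
    - [0,-12,-2,0,0,-0.4,1]
    - [0,0,0,0,0,0,1]
    - [0,0,0,0,0,0,1]

```text
time_s: 9.77
position: [500.0, -200.8, 214.6]
orientation: [0.065, 0.998, -0.0, 0.0]
wrist_force: [-0.4, 0.3, 0.1]
finger_gap: 0.997
grip_force: 0.0
```

```bash
python3 - <<'E'
from h import *
s=observe();im=grab_frame("wrist");np.save("w2.npy",im);KP=campose("wrist",s)
t=grab_frame("top")
print(s["time_s"],s["position"],s["orientation"],s["joint_pos"].round(2))
save("w2",im)
hsv=cv2.cvtColor(im,cv2.COLOR_RGB2HSV)
for n,lo,hi in(("blue",(100,120,60),(125,255,255)),("yel",(20,150,100),(35,255,255))):
    c,_=cv2.findContours(cv2.inRange(hsv,lo,hi),0,2)
    for k in c:
        if cv2.contourArea(k)>150:
            w=px2w(KP,k[:,0,:],47)[:,:2].astype(np.float32);print(n,k[:,0].mean(0).round(),cv2.minAreaRect(w))
E
```

```text
9.7667 [ 499.9815046  -200.77740993  214.56642075] [ 6.49181606e-02  9.97890583e-01 -9.32823486e-07  1.32524786e-04] [-0.38  0.28 -0.05  1.24  0.   -0.25]
blue [200. 286.] ((589.8781127929688, -288.8489685058594), (25.225933074951172, 21.72825050354004), 79.03326416015625)
yel [ 46. 288.] ((566.661376953125, -454.96435546875), (25.784019470214844, 21.829317092895508), 86.31572723388672)
yel [354. 268.] ((585.043212890625, -133.3897705078125), (21.818145751953125, 25.41440200805664), 1.2717678546905518)
yel [186.  39.] ((356.85150146484375, -257.5205383300781), (21.900070190429688, 25.815166473388672), 64.94664764404297)
```

View pics/w2.png

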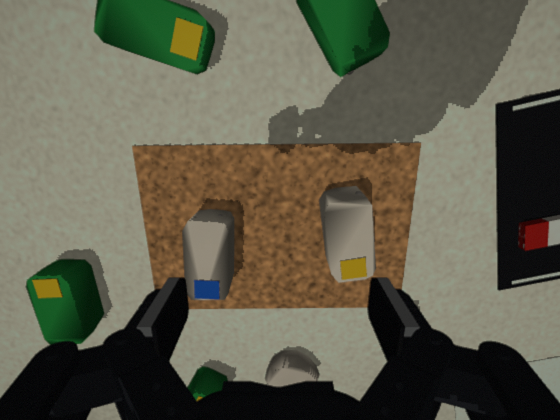

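The two fragments are uncovered: blue around (208, 255) and yellow around (347, 232), with tags at (200, 286) and (354, 268). I'll fit box outlines to them.

```bash
cat > fit.py <<'E'
from h import *
from scipy.optimize import minimize
def fit(im,KP,g,tagc):
    hsv=cv2.cvtColor(im,cv2.COLOR_RGB2HSV)
    m=(cv2.inRange(hsv,(0,0,25),(180,95,255))>0)
    m|=cv2.inRange(hsv,*tagc)>0
    yy,xx=np.mgrid[:m.shape[0],:m.shape[1]]
    roi=w2px(KP,[[g[0]+a,g[1]+b,3] for a,b in((-60,-45),(-60,45),(75,45),(75,-45))])
    r=np.zeros(m.shape,np.uint8);cv2.fillConvexPoly(r,roi.astype(int),1);m=m&(r>0)
    B=np.array([[a*45,b*23,c] for a in(-1,1) for b in(-1,1) for c in(3,47)],float)
    def cost(q):
        c,s_=np.cos(q[2]/30),np.sin(q[2]/30)
        W=B.copy();W[:,0]=q[0]+c*B[:,0]-s_*B[:,1];W[:,1]=q[1]+s_*B[:,0]+c*B[:,1]
        h=cv2.convexHull(w2px(KP,W).astype(np.float32));z=np.zeros(m.shape,np.uint8)
        cv2.fillConvexPoly(z,np.round(h*16).astype(int),255,cv2.LINE_AA,4)
        return np.abs(z/255.-m).sum()/m.sum()
    best=min((minimize(cost,[g[0],g[1],a],method="Nelder-Mead",options=dict(initial_simplex=np.array([[g[0],g[1],a],[g[0]+8,g[1],a],[g[0],g[1]+8,a],[g[0],g[1],a+3]]))) for a in(-5,-2,1,4)),key=lambda o:o.fun)
    return best.x[0],best.x[1],np.degrees(best.x[2]/30),best.fun,m
BL=((100,120,60),(125,255,255));YE=((20,150,100),(35,255,255))
E
cat > run.py <<'E'
from fit import *
im=np.load("w2.npy");K=camera_info("wrist")
s=dict(position=[499.98,-200.78,214.57],orientation=[.0649182,.99789,0,0.00013]);KP=campose("wrist",s)
b=fit(im,KP,(562,-285),BL);y=fit(im,KP,(557,-134),YE);print(b[:4],y[:4])
cv2.imwrite("pics/m.png",((b[4]|y[4])*255).astype(np.uint8)[130:330,130:430])
E
python3 run.py
```

```text
(np.float64(560.7693021697787), np.float64(-283.3486561466203), np.float64(-12.898960581242006), np.float64(0.12453310221426973)) (np.float64(554.9804997003024), np.float64(-134.05184948302144), np.float64(2.819465662894744), np.float64(0.09736807474667719))
```

View pics/m.png

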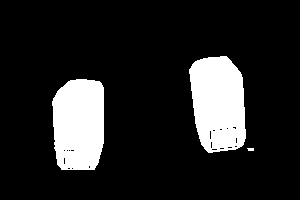

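```bash
python3 -c "
from h import *
plan([560.8,-283.4,120],78.5,6,1,0)"
```

```text
9.87 [ 500.1 -199.8  214.3] turn [ 0.  -0.   4.2]
[[-7.0, -8.0, 9.0, 0.0, -0.0, 0.07, 1.0], [-14.0, -15.0, 19.0, 0.0, -0.0, 0.14, 1.0], [-15.0, -15.0, 19.0, 0.0, -0.0, 0.14, 1.0], [-15.0, -15.0, 19.0, 0.0, -0.0, 0.14, 1.0], [-15.0, -14.0, 19.0, 0.0, -0.0, 0.14, 1.0], [-8.0, -7.0, 9.0, 0.0, -0.0, 0.07, 1.0]]
```

Emit:
carry_out:
  targets:
    - [-7,-8,9,0,0,0.1,1]
    - [-14,-15,19,0,0,0.1,1]
    - [-15,-15,19,0,0,0.15,1]
    - [-15,-15,19,0,0,0.15,1]
    - [-15,-14,19,0,0,0.1,1]
    - [-8,-7,9,0,0,0.1,1]
    - [0,0,0,0,0,0,1]
    - [0,0,0,0,0,0,1]

```text
time_s: 10.53
position: [561.4, -284.6, 119.5]
orientation: [0.1, 0.995, 0.0, -0.001]
wrist_force: [0.6, -0.3, 0.0]
finger_gap: 1.001
grip_force: 0.0
```

```bash
python3 -c "
from h import *
plan([560.8,-283.4,28],78.5,6,1,1)"
```

```text
10.53 [ 561.4 -284.6  119.5] turn [ 0.  -0.1  0. ]
[[0.1, 0.1, 9.1, 0.0, -0.0, 0.0, 1.0], [0.1, 0.2, 18.3, 0.0, -0.0, 0.0, 1.0], [0.1, 0.2, 18.3, 0.0, -0.0, 0.0, 1.0], [0.1, 0.2, 18.3, 0.0, -0.0, 0.0, 1.0], [0.1, 0.2, 18.3, 0.0, -0.0, 0.0, 1.0], [0.1, 0.1, 9.1, 0.0, -0.0, 0.0, 1.0]]
```

Emit:
carry_out:
  targets:
    - [0,1,10,0,0,0,1]
    - [0,0,20,0,0,0,1]
    - [0,0,20,0,0,0,1]
    - [0,0,20,0,0,0,1]
    - [0,0,15,0,0,0,1]
    - [0,0,6,0,0,0,1]
    - [0,0,0,0,0,0,1]
    - [0,0,0,0,0,0,1]

```text
time_s: 11.2
position: [562.1, -283.8, 30.2]
orientation: [0.1, 0.995, -0.0, 0.0]
wrist_force: [-0.5, 0.2, 0.7]
finger_gap: 1.0
grip_force: 0.0
```

Emit:
carry_out:
  targets:
    - [0,0,0,0,0,0,0.8]
    - [0,0,0,0,0,0,0.7]
    - [0,0,0,0,0,0,0.6]
    - [0,0,0,0,0,0,0.5]
    - [0,0,0,0,0,0,0.3]
    - [0,0,0,0,0,0,0]
    - [0,0,0,0,0,0,0]
    - [0,0,0,0,0,0,0]

```text
time_s: 11.87
position: [562.4, -284.3, 30.4]
orientation: [0.1, 0.995, -0.0, 0.001]
wrist_force: [-0.8, 1.1, 6.8]
finger_gap: 0.531
grip_force: 62.9
```

Emit:
carry_out:
  targets:
    - [0,0,-3,0,0,0,0]
    - [0,0,-8,0,0,0,0]
    - [0,0,-15,0,0,0,0]
    - [0,0,-22,0,0,0,0]
    - [0,0,-25,0,0,0,0]
    - [0,0,-22,0,0,0,0]
    - [0,0,-15,0,0,0,0]
    - [0,0,-7,0,0,0,0]
    - [0,0,-3,0,0,0,0]
    - [0,0,0,0,0,0,0]

```text
time_s: 12.7
position: [561.7, -284.1, 149.4]
orientation: [0.1, 0.995, -0.0, -0.0]
wrist_force: [0.5, -0.3, -5.0]
finger_gap: 0.529
grip_force: 62.1
```

Emit:
carry_out:
  targets:
    - [0,0,0,0,0,0,0]
    - [0,0,0,0,0,0,0]
    - [0,0,0,0,0,0,0]
    - [0,0,0,0,0,0,0]
    - [0,0,0,0,0,0,0]
    - [0,0,0,0,0,0,0]

```text
time_s: 13.2
position: [561.7, -284.1, 149.0]
orientation: [0.1, 0.995, 0.0, -0.0]
wrist_force: [0.8, -0.3, -4.9]
finger_gap: 0.531
grip_force: 62.1
```

```bash
python3 - <<'E'
from h import *
F=[];T=[];M=[]
for i in range(20):
    s=observe();F.append(s["wrist_force"]);T.append(s["joint_torque"]);M.append(s["wrist_torque"])
    im=grab_frame("wrist" if i<10 else "top")
    if i==5: w=im
F=np.array(F);print(s["position"],F.mean(0).round(2),F.std(0).round(2),np.mean(T,0).round(3),np.mean(M,0).round(3),s["finger_gap"],s["joint_pos"].round(3))
save("hb",w)
E
```

```text
[ 561.8605768  -284.09990524  149.3422564 ] [ 0.11  0.04 -4.84] [0.58 0.43 0.42] [-0.0000e+00 -7.2479e+01  3.5051e+01  2.3000e-02 -7.0000e-03  0.0000e+00] [ 0.    -0.031  0.003] 0.5291054483795149 [-0.468  0.462  0.061  1.17  -0.    -0.268]
```

View pics/hb.png

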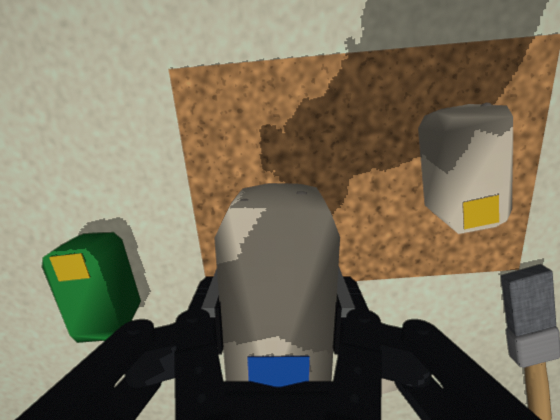

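The blue fragment is held centrally and weighs about 4.84 N (0.49 kg). I'll set it back on the mat gently.

Emit:
carry_out:
  targets:
    - [0,0,6,0,0,0,0]
    - [0,0,14,0,0,0,0]
    - [0,0,20,0,0,0,0]
    - [0,0,22,0,0,0,0]
    - [0,0,20,0,0,0,0]
    - [0,0,15,0,0,0,0]
    - [0,0,10,0,0,0,0]
    - [0,0,5,0,0,0,0]
    - [0,0,3,0,0,0,0]
    - [0,0,0,0,0,0,0]

```text
time_s: 15.03
position: [561.9, -284.2, 34.2]
orientation: [0.1, 0.995, -0.0, -0.0]
wrist_force: [-0.1, 0.1, -4.0]
finger_gap: 0.528
grip_force: 62.1
```

Emit:
carry_out:
  targets:
    - [0,0,1,0,0,0,0]
    - [0,0,1,0,0,0,0]
    - [0,0,1,0,0,0,0]
    - [0,0,0,0,0,0,0]
    - [0,0,0,0,0,0,0]

```text
time_s: 15.45
position: [561.9, -284.2, 31.6]
orientation: [0.1, 0.995, -0.0, 0.0]
wrist_force: [-0.1, -1.0, -4.9]
finger_gap: 0.533
grip_force: 62.1
```

Emit:
carry_out:
  targets:
    - [0,0,1,0,0,0,0]
    - [0,0,0.5,0,0,0,0]
    - [0,0,0,0,0,0,0]
    - [0,0,0,0,0,0,0]

```text
time_s: 15.78
position: [562.0, -284.2, 30.4]
orientation: [0.1, 0.995, -0.0, 0.0]
wrist_force: [-1.3, 0.6, 4.1]
finger_gap: 0.532
grip_force: 62.9
```

Emit:
carry_out:
  targets:
    - [0,0,0,0,0,0,0.6]
    - [0,0,0,0,0,0,0.7]
    - [0,0,0,0,0,0,0.85]
    - [0,0,0,0,0,0,1]
    - [0,0,-6,0,0,0,1]
    - [0,0,-20,0,0,0,1]
    - [0,0,-35,0,0,0,1]
    - [0,0,-35,0,0,0,1]
    - [0,0,-15,0,0,0,1]
    - [0,0,0,0,0,0,1]

```text
time_s: 16.62
position: [563.9, -285.1, 145.9]
orientation: [0.1, 0.995, -0.001, 0.003]
wrist_force: [0.8, 0.6, -0.5]
finger_gap: 0.999
grip_force: 0.0
```

```bash
python3 - <<'E'
from fit import *
F=[]
for i in range(10):
    s=observe();F.append(s["wrist_force"]);im=grab_frame("wrist")
KP=campose("wrist",s);print(np.mean(F,0).round(2),s["finger_gap"])
print(fit(im,KP,(555,-134),YE)[:4])
plan([555,-134,120],91.8,7,1,0)
E
```

```text
[-0.21  0.2  -0.54] 0.9983953121226709
(np.float64(554.7096190266504), np.float64(-142.00664750873034), np.float64(0.4042315603380855), np.float64(0.1977237424860982))
17.12 [ 561.6 -284.   140.1] turn [  0.   -0.1 -13.3]
[[3.0, 12.0, 2.0, 0.0, -0.0, -0.18, 1.0], [6.0, 24.0, 3.0, 0.0, -0.0, -0.37, 1.0], [5.0, 25.0, 3.0, 0.0, -0.0, -0.37, 1.0], [4.0, 25.0, 3.0, 0.0, -0.0, -0.37, 1.0], [3.0, 25.0, 3.0, 0.0, -0.0, -0.37, 1.0], [2.0, 25.0, 3.0, 0.0, -0.0, -0.37, 1.0], [0.0, 13.0, 2.0, 0.0, -0.0, -0.18, 1.0]]
```

Emit:
carry_out:
  targets:
    - [3,12,2,0,0,-0.2,1]
    - [6,24,3,0,0,-0.35,1]
    - [5,25,3,0,0,-0.4,1]
    - [4,25,3,0,0,-0.35,1]
    - [3,25,3,0,0,-0.35,1]
    - [2,25,3,0,0,-0.4,1]
    - [0,13,2,0,0,-0.2,1]
    - [0,0,0,0,0,0,1]
    - [0,0,0,0,0,0,1]

```text
time_s: 17.87
position: [554.0, -132.5, 121.8]
orientation: [-0.018, 1.0, -0.0, -0.0]
wrist_force: [-0.4, 0.0, 0.2]
finger_gap: 1.003
grip_force: 0.0
```

```bash
python3 - <<'E'
from fit import *
s=observe();im=grab_frame("wrist");KP=campose("wrist",s)
print(s["position"],fit(im,KP,(555,-134),YE)[:4])
hsv=cv2.cvtColor(im,cv2.COLOR_RGB2HSV);c,_=cv2.findContours(cv2.inRange(hsv,*YE),0,2)
for k in c:
    if cv2.contourArea(k)>150: print(k[:,0].mean(0),cv2.minAreaRect(px2w(KP,k[:,0,:],47)[:,:2].astype(np.float32)))
plan([555,-134,30.5],91.8,7,1,1)
E
```

```text
[ 553.99347602 -132.46014461  121.82094887] (np.float64(554.7167317511253), np.float64(-134.39616842907895), np.float64(1.046045598093377), np.float64(0.07699598620130779))
[285.26315789 269.63157895] ((585.1068115234375, -133.5451202392578), (21.672643661499023, 25.7150936126709), 2.0507149696350098)
17.92 [ 554.2 -133.2  122. ] turn [-0.   0.   0.2]
[[-0.1, -0.1, 7.6, -0.0, 0.0, 0.0, 1.0], [-0.1, -0.1, 15.2, -0.0, 0.0, 0.01, 1.0], [-0.1, -0.1, 15.2, -0.0, 0.0, 0.01, 1.0], [-0.1, -0.1, 15.2, -0.0, 0.0, 0.01, 1.0], [-0.1, -0.1, 15.2, -0.0, 0.0, 0.01, 1.0], [-0.1, -0.1, 15.2, -0.0, 0.0, 0.01, 1.0], [-0.1, -0.1, 7.6, -0.0, 0.0, 0.0, 1.0]]
```

The fit and the tag agree: yellow is at (554.8, -134) and turned about 1.5°. Going down.

Emit:
carry_out:
  targets:
    - [-1,-1,8,0,0,0,1]
    - [0,0,20,0,0,0,1]
    - [0,0,20,0,0,0,1]
    - [0,0,20,0,0,0,1]
    - [0,0,16,0,0,0,1]
    - [0,0,6,0,0,0,1]
    - [0,0,1,0,0,0,1]
    - [0,0,0,0,0,0,1]

```text
time_s: 18.58
position: [554.9, -134.8, 30.7]
orientation: [-0.017, 1.0, -0.0, -0.0]
wrist_force: [-0.2, -0.3, 0.1]
finger_gap: 1.001
grip_force: 0.0
```

Emit:
carry_out:
  targets:
    - [0,0,0,0,0,0,0.8]
    - [0,0,0,0,0,0,0.7]
    - [0,0,0,0,0,0,0.6]
    - [0,0,0,0,0,0,0.5]
    - [0,0,0,0,0,0,0.3]
    - [0,0,0,0,0,0,0]
    - [0,0,0,0,0,0,0]
    - [0,0,0,0,0,0,0]

```text
time_s: 19.25
position: [555.6, -134.3, 31.8]
orientation: [-0.018, 1.0, -0.0, 0.001]
wrist_force: [-1.2, -0.8, 7.2]
finger_gap: 0.529
grip_force: 62.4
```

Emit:
carry_out:
  targets:
    - [0,0,-3,0,0,0,0]
    - [0,0,-8,0,0,0,0]
    - [0,0,-15,0,0,0,0]
    - [0,0,-22,0,0,0,0]
    - [0,0,-25,0,0,0,0]
    - [0,0,-22,0,0,0,0]
    - [0,0,-15,0,0,0,0]
    - [0,0,-7,0,0,0,0]
    - [0,0,-3,0,0,0,0]
    - [0,0,0,0,0,0,0]

```text
time_s: 20.08
position: [554.9, -134.1, 151.0]
orientation: [-0.018, 1.0, -0.0, 0.0]
wrist_force: [0.3, 0.3, -3.8]
finger_gap: 0.529
grip_force: 61.6
```

Emit:
carry_out:
  targets:
    - [0,0,0,0,0,0,0]
    - [0,0,0,0,0,0,0]
    - [0,0,0,0,0,0,0]
    - [0,0,0,0,0,0,0]
    - [0,0,0,0,0,0,0]
    - [0,0,0,0,0,0,0]

```text
time_s: 20.58
position: [554.9, -134.1, 150.5]
orientation: [-0.018, 1.0, 0.0, -0.0]
wrist_force: [0.5, -0.3, -3.6]
finger_gap: 0.529
grip_force: 61.6
```

```bash
python3 - <<'E'
from h import *
F=[]
for i in range(20):
    s=observe();F.append(s["wrist_force"]);im=grab_frame("wrist")
F=np.array(F);print(s["time_s"],s["position"],F.mean(0).round(2),s["finger_gap"],s["grip_force"])
np.save("w3.npy",im)
E
```

```text
21.5333 [ 554.98339938 -134.12675179  150.83459821] [ 0.05 -0.19 -3.01] 0.5294863773546695 61.64753884077072
```

Yellow weighs 3.0 N and blue 4.84 N, so blue is the heavier. I'll set yellow back on the mat.

Emit:
carry_out:
  targets:
    - [0,0,6,0,0,0,0]
    - [0,0,14,0,0,0,0]
    - [0,0,20,0,0,0,0]
    - [0,0,22,0,0,0,0]
    - [0,0,20,0,0,0,0]
    - [0,0,15,0,0,0,0]
    - [0,0,10,0,0,0,0]
    - [0,0,6,0,0,0,0]
    - [0,0,3,0,0,0,0]
    - [0,0,0,0,0,0,0]

```text
time_s: 22.42
position: [555.0, -134.1, 34.6]
orientation: [-0.018, 1.0, -0.0, -0.0]
wrist_force: [-0.6, 0.0, -2.6]
finger_gap: 0.528
grip_force: 61.7
```

Emit:
carry_out:
  targets:
    - [0,0,1,0,0,0,0]
    - [0,0,1,0,0,0,0]
    - [0,0,0,0,0,0,0]
    - [0,0,0,0,0,0,0]

```text
time_s: 22.75
position: [555.3, -134.2, 33.3]
orientation: [-0.018, 1.0, -0.0, 0.0]
wrist_force: [0.5, -0.5, -2.2]
finger_gap: 0.531
grip_force: 61.7
```

Emit:
carry_out:
  targets:
    - [0,0,1,0,0,0,0]
    - [0,0,1,0,0,0,0]
    - [0,0,0,0,0,0,0]
    - [0,0,0,0,0,0,0]

```text
time_s: 23.08
position: [555.3, -134.2, 31.8]
orientation: [-0.018, 1.0, -0.0, 0.001]
wrist_force: [-2.0, 0.9, 8.3]
finger_gap: 0.53
grip_force: 62.7
```

Emit:
carry_out:
  targets:
    - [0,0,0,0,0,0,0.6]
    - [0,0,0,0,0,0,0.7]
    - [0,0,0,0,0,0,0.85]
    - [0,0,0,0,0,0,1]
    - [0,0,-6,0,0,0,1]
    - [0,0,-20,0,0,0,1]
    - [0,0,-35,0,0,0,1]
    - [0,0,-25,0,0,0,1]
    - [0,0,-10,0,0,0,1]
    - [0,0,0,0,0,0,1]

```text
time_s: 23.92
position: [556.5, -134.5, 129.7]
orientation: [-0.018, 1.0, -0.001, 0.002]
wrist_force: [0.5, -0.7, 1.2]
finger_gap: 1.005
grip_force: 0.0
```

```bash
python3 - <<'E'
from h import *
plan([562,-284.2,120],78.5,7,1,0)
E
```

```text
23.92 [ 556.5 -134.5  129.7] turn [-0.   0.3 13.5]
[[-0.0, -12.0, 1.0, -0.0, 0.0, 0.19, 1.0], [-1.0, -25.0, 2.0, -0.0, 0.01, 0.38, 1.0], [-2.0, -25.0, 2.0, -0.0, 0.01, 0.38, 1.0], [-3.0, -25.0, 2.0, -0.0, 0.01, 0.38, 1.0], [-3.0, -25.0, 2.0, -0.0, 0.01, 0.38, 1.0], [-4.0, -25.0, 2.0, -0.0, 0.01, 0.38, 1.0], [-3.0, -12.0, 1.0, -0.0, 0.0, 0.19, 1.0]]
```

Emit:
carry_out:
  targets:
    - [0,-12,1,0,0,0.2,1]
    - [-1,-25,1,0,0,0.35,1]
    - [-2,-25,1,0,0,0.4,1]
    - [-3,-25,1,0,0,0.35,1]
    - [-3,-25,1,0,0,0.4,1]
    - [-4,-25,1,0,0,0.35,1]
    - [-3,-12,0,0,0,0.2,1]
    - [0,0,0,0,0,0,1]
    - [0,0,0,0,0,0,1]

```text
time_s: 24.67
position: [560.4, -284.4, 119.2]
orientation: [0.101, 0.995, 0.001, -0.001]
wrist_force: [0.4, 0.4, -0.7]
finger_gap: 0.995
grip_force: 0.0
```

```bash
python3 - <<'E'
from fit import *
s=observe();im=grab_frame("wrist");KP=campose("wrist",s)
hsv=cv2.cvtColor(im,cv2.COLOR_RGB2HSV);c,_=cv2.findContours(cv2.inRange(hsv,*BL),0,2)
for k in c:
    if cv2.contourArea(k)>150: print(k[:,0].mean(0),cv2.minAreaRect(px2w(KP,k[:,0,:],47)[:,:2].astype(np.float32)))
print(fit(im,KP,(562,-284),BL)[:4])
plan([562,-284.2,30.4],78.5,7,1,0)
E
```

```text
[269.0625 269.125 ] ((589.2667236328125, -289.55780029296875), (25.99244499206543, 21.349811553955078), 78.36557006835938)
(np.float64(559.9804926581735), np.float64(-283.8269265568358), np.float64(-11.006381248797625), np.float64(0.1005007114666953))
24.72 [ 560.5 -283.6  119.6] turn [ 0.  -0.1  0. ]
[[-0.0, -0.0, 7.0, 0.0, -0.0, 0.0, 1.0], [-0.0, -0.0, 15.0, 0.0, -0.0, 0.0, 1.0], [-0.0, -0.0, 15.0, 0.0, -0.0, 0.0, 1.0], [-0.0, -0.0, 15.0, 0.0, -0.0, 0.0, 1.0], [-0.0, -0.0, 15.0, 0.0, -0.0, 0.0, 1.0], [-0.0, -0.0, 15.0, 0.0, -0.0, 0.0, 1.0], [-0.0, -0.0, 7.0, 0.0, -0.0, 0.0, 1.0]]
```

Emit:
carry_out:
  targets:
    - [0,0,8,0,0,0,1]
    - [0,0,20,0,0,0,1]
    - [0,0,20,0,0,0,1]
    - [0,0,20,0,0,0,1]
    - [0,0,15,0,0,0,1]
    - [0,0,6,0,0,0,1]
    - [0,0,1,0,0,0,1]
    - [0,0,0,0,0,0,1]

```text
time_s: 25.38
position: [561.3, -283.4, 30.8]
orientation: [0.1, 0.995, 0.0, -0.0]
wrist_force: [-0.8, -0.3, 0.6]
finger_gap: 1.002
grip_force: 0.0
```

Emit:
carry_out:
  targets:
    - [0,0,0,0,0,0,0.8]
    - [0,0,0,0,0,0,0.7]
    - [0,0,0,0,0,0,0.6]
    - [0,0,0,0,0,0,0.5]
    - [0,0,0,0,0,0,0.3]
    - [0,0,0,0,0,0,0]
    - [0,0,0,0,0,0,0]
    - [0,0,0,0,0,0,0]

```text
time_s: 26.05
position: [561.8, -284.3, 31.9]
orientation: [0.1, 0.995, -0.0, 0.001]
wrist_force: [-0.4, 0.5, 5.8]
finger_gap: 0.534
grip_force: 63.0
```

Emit:
carry_out:
  targets:
    - [0,0,-3,0,0,0,0]
    - [0,0,-8,0,0,0,0]
    - [0,0,-15,0,0,0,0]
    - [0,0,-22,0,0,0,0]
    - [0,0,-25,0,0,0,0]
    - [0,0,-22,0,0,0,0]
    - [0,0,-15,0,0,0,0]
    - [0,0,-7,0,0,0,0]
    - [0,0,-3,0,0,0,0]
    - [0,0,0,0,0,0,0]

```text
time_s: 26.88
position: [561.1, -284.1, 150.9]
orientation: [0.1, 0.995, -0.0, -0.0]
wrist_force: [-0.7, -0.4, -4.3]
finger_gap: 0.534
grip_force: 62.2
```

```bash
python3 - <<'E'
from h import *
plan([536,184,150],78.5,18,0,0)
E
```

```text
26.88 [ 561.1 -284.1  150.9] turn [-0. -0.  0.]
[[3.0, 13.0, 0.0, -0.0, -0.0, 0.0, 0.0], [7.0, 27.0, 0.0, -0.0, -0.0, 0.0, 0.0], [7.0, 27.0, 0.0, -0.0, -0.0, 0.0, 0.0], [7.0, 27.0, 0.0, -0.0, -0.0, 0.0, 0.0], [7.0, 27.0, 0.0, -0.0, -0.0, 0.0, 0.0], [7.0, 27.0, 0.0, -0.0, -0.0, 0.0, 0.0], [7.0, 27.0, 0.0, -0.0, -0.0, 0.0, 0.0], [7.0, 27.0, 0.0, -0.0, -0.0, 0.0, 0.0], [7.0, 27.0, 0.0, -0.0, -0.0, 0.0, 0.0], [7.0, 27.0, 0.0, -0.0, -0.0, 0.0, 0.0]]
[[7.0, 27.0, 0.0, -0.0, -0.0, 0.0, 0.0], [7.0, 27.0, 0.0, -0.0, -0.0, 0.0, 0.0], [7.0, 27.0, 0.0, -0.0, -0.0, 0.0, 0.0], [7.0, 27.0, 0.0, -0.0, -0.0, 0.0, 0.0], [7.0, 27.0, 0.0, -0.0, -0.0, 0.0, 0.0], [7.0, 27.0, 0.0, -0.0, -0.0, 0.0, 0.0], [7.0, 27.0, 0.0, -0.0, -0.0, 0.0, 0.0], [3.0, 13.0, 0.0, -0.0, -0.0, 0.0, 0.0]]
```

Emit:
carry_out:
  targets:
    - [3,13,0,0,0,0,0]
    - [7,27,0,0,0,0,0]
    - [7,27,0,0,0,0,0]
    - [7,27,0,0,0,0,0]
    - [7,27,0,0,0,0,0]
    - [7,27,0,0,0,0,0]
    - [7,27,0,0,0,0,0]
    - [7,27,0,0,0,0,0]
    - [7,27,0,0,0,0,0]
    - [7,27,0,0,0,0,0]

```text
time_s: 27.72
position: [546.2, -18.3, 149.5]
orientation: [0.1, 0.995, -0.0, -0.001]
wrist_force: [-0.1, 0.6, -4.7]
finger_gap: 0.529
grip_force: 62.5
```

Emit:
carry_out:
  targets:
    - [7,27,0,0,0,0,0]
    - [7,27,0,0,0,0,0]
    - [7,27,2,0,0,0,0]
    - [7,27,4,0,0,0,0]
    - [7,27,6,0,0,0,0]
    - [7,27,7,0,0,0,0]
    - [7,24,6,0,0,0,0]
    - [3,13,4,0,0,0,0]
    - [0,3,0,0,0,0,0]
    - [0,0,0,0,0,0,0]

```text
time_s: 28.55
position: [536.0, 188.9, 120.7]
orientation: [0.099, 0.995, -0.001, -0.001]
wrist_force: [0.3, -0.8, -4.2]
finger_gap: 0.526
grip_force: 62.5
```

Emit:
carry_out:
  targets:
    - [0,0,0,0,0,0,0]
    - [0,0,0,0,0,0,0]
    - [0,0,0,0,0,0,0]
    - [0,0,0,0,0,0,0]
    - [0,0,0,0,0,0,0]
    - [0,0,0,0,0,0,0]
    - [0,0,0,0,0,0,0]
    - [0,0,0,0,0,0,0]

```text
time_s: 29.22
position: [536.9, 188.1, 121.9]
orientation: [0.1, 0.995, -0.0, 0.0]
wrist_force: [-0.1, -0.3, -4.4]
finger_gap: 0.533
grip_force: 62.5
```

```bash
python3 - <<'E'
from h import *
s=observe();print(s)
a=grab_frame("wrist");b=grab_frame("scene")
save("f",np.vstack([cv2.resize(a,(400,300)),cv2.resize(b[100:400,80:520],(400,280))]))
E
```

```text
{'time_s': 29.2167, 'joint_pos': array([ 3.37023963e-01,  3.82820619e-01, -1.44027940e-01,  1.04390008e+00,
       -1.08811700e-04,  5.37758530e-01]), 'dq': array([ 2.60411951e-04, -5.09114546e-04,  1.15589500e-03, -5.62889594e-05,
        7.33013451e-04,  5.75510998e-04]), 'joint_torque': array([-9.61596170e-02, -6.46820068e+01,  3.32460523e+01,  2.09642557e-02,
        5.56193932e-03, -8.16505417e-04]), 'position': array([536.88467718, 188.08689237, 121.86254986]), 'orientation': array([ 1.00198859e-01,  9.94967429e-01, -3.91851045e-05,  4.46426681e-05]), 'wrist_force': array([-0.09189838, -0.33060657, -4.36525827]), 'wrist_torque': array([ 0.03881701,  0.00936985, -0.00772438]), 'grip_force': 62.53958702087402, 'finger_gap': 0.5326525508581383}
```

View pics/f.png

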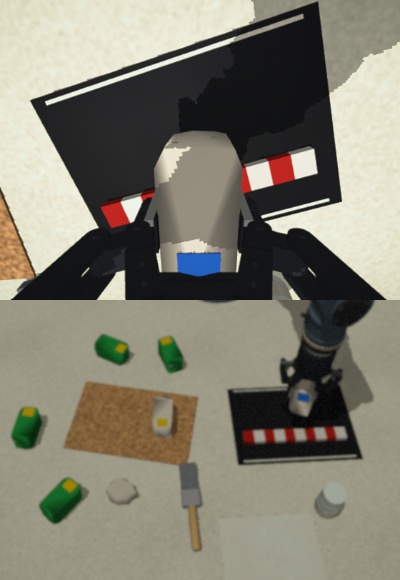

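The blue fragment is held level over the card. The bar lies flat on the card, yellow is on the mat, and the bystanders look untouched. I'm handing in.

```bash
python3 -c "
from bench import hand_in
print(hand_in())"
```

```text
the job is handed in; nothing more can be done
None
```

The job is done and handed in at about 29 s: the blue-tagged fragment is the heavier (4.8 N at the wrist against 3.0 N for yellow) and is held level and still with its underside about 9 cm above the card, the bar lies flat on the card, and yellow is back on the mat.

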